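# Lever open the dead centrifuge's lid and hold it at the inspection mark

### The job

The centrifuge has lost power and its lid no longer stays up by itself. Pick up the red-handled opener, work its blade into the slot under the middle of the shut lid's front edge, lever the lid open and swing it up until it is in line with the yellow angle arm beside it, and finish while still holding the lid there, still, with the opener alone: the lid rests on the blade, not on your fingers, and the opener does not lean on the machine. Leave the yellow arm as it is set, and the tube rack, jar and dishes where they stand.

Things in the scene. Friction and masses are not known exactly. Their poses are not given: they have to be found in the camera images.
- centrifuge: compact bench centrifuge, white with a slate-blue front panel, fixed to the bench: 240 (its x) x 220 (y) mm, deck 105 mm above the bench, lid on top of it. Origin: centre of the underside. Its front (slot side) looks along its own -x, roughly to the robot; hinge line at the back: its own x = +105, z = 115 mm, along y
- slot (a point): middle of the mouth of the prying slot, in the front face under the lid's front edge, over a small orange line. The slot is 60 mm wide (y), 10 mm high (z from 105 to 115 over the bench; the point is at 110) and 30 mm deep; enter it along the centrifuge's +x. Axes as the centrifuge
- lid (a joint): angle of the pale teal lid, rad: 0 shut (level), grows as the front edge swings up, stop at 1.4. Plain hinge with slight friction: the lid (240 x 210 x 14 mm, about 0.3 kg) falls shut from any angle unless held; carried at its front edge it takes about 1.5 N. It is flush, so only a thin blade gets under it
- lid_lip (a point): middle of the lid's front edge, on the flat underside; 230 mm from the hinge line, 5 mm ahead of the slot mouth when shut. Its axes turn with the lid: x towards the hinge, z out of the lid's top
- mark (a joint): angle, rad, at which the yellow angle arm is set (between 0.5 and 0.85), measured like the lid's angle about the same hinge line: the lid is in line when the two values agree. Stiff, it stays as set unless knocked
- mark_tip (a point): free end of the yellow arm (190 x 8 x 14 mm bar, starting at the hinge line, 13 mm clear of the lid's side edge on the centrifuge's +y side, as thick as the lid), on its underside; x of its axes runs along the arm to the hinge
- opener: loose flat opener, about 90 g, lying on the bench: red handle 90 long (x) x 20 wide (y) x 28 high (z) mm with a black stripe, and a steel blade that runs out of the handle's +x end, 22 wide and 3 mm thick, 62 mm free length, its middle 19 mm over the handle's underside. Origin: centre of the handle's underside; x to the blade tip, z up
- opener_tip (a point): middle of the end of the opener's blade: 107 mm ahead of the opener's origin and 19 mm up. Axes as the opener
- rack: bystander: blue tube rack with capped tubes, 70 x 100 x 68 mm, origin centre of the underside
- jar: bystander: white jar with an orange cap, 60 mm across, 85 mm high, origin centre of the underside
- dishes: bystander: stack of four culture dishes, 90 mm across, 58 mm high, origin centre of the underside
There are look-alikes about, which are no part of the job. Several things look just like the opener: the one meant starts farthest from the robot's base.

How it is judged (in metres and radians):
On the way, in this order (a step that is already met when the one before it is completed fails the run):
1. the opener's blade is at least 6 mm inside the slot with the lid still shut (x of opener_tip in the frame of slot between 0.006 and 0.04 m and y of opener_tip in the frame of slot between -0.03 and 0.03 m and z of opener_tip in the frame of slot between -0.007 and 0.007 m and value of joint lid below 0.06 rad), for 0.1 s.
2. the lid is levered open by more than 0.12 rad on the blade (value of joint lid above 0.12 rad and contact force between opener and lid above 0.2 N and contact force between each of the fingers, the arm and lid below 0.2 N), for 0.1 s.
At the end, for the whole second after the job is handed in: The gripper still holds the opener, whose blade carries the lid (over 0.3 N), in line with the yellow arm within 0.07 rad and still; robot not touching the lid; opener clear of bench and machine body; yellow arm's end moved under 8 mm; rack, jar, dishes under 20 mm (angle between the x axis of lid_lip and the x axis of mark_tip, either way round below 0.07 rad and value of joint lid above 0.4 rad and velocity of joint lid between -0.05 and 0.05 rad/s and contact force between opener and lid above 0.3 N and contact force between the fingers and opener above 1 N and contact force between opener and centrifuge below 0.2 N and height (world z) of opener above 0.06 m and contact force between each of the fingers, the arm and lid below 0.2 N and distance of mark_tip from where it was at the start of the episode below 0.008 m and distance of each of rack, jar, dishes from where it was at the start of the episode below 0.02 m); the arm keeps its last pose, push and grip.
It fails at once if a bystander is shoved by 30 mm or more (distance of any of rack, jar, dishes from where it was at the start of the episode above 0.03 m).
It fails at once if the yellow arm is knocked out of its setting (distance of mark_tip from where it was at the start of the episode above 0.012 m).
It also fails if it takes over 51 s, if anything falls off the work surface, if the arm or the gripper's body presses on something with over 40 N, if the wrist force passes 120 N, or if a joint passes its speed limit or range.

### The arm

A 6-joint arm with a two-finger parallel gripper is mounted at the origin on the work surface. World frame = base frame: x ahead of the robot, y to its left, z up, the work surface at z = 0. Lengths are in m, angles in degrees, forces in N, time in s.
With the tool pointing down it reaches from about 0.4 to 0.825 m from the base axis. Payload 7 kg.
Tool frame: the origin (TCP) lies between the finger pads; the fingertips stand 19 mm ahead of it and the grasp point (between the pads) is the TCP (r.tip_extent is the distance from the TCP to the fingertips, in m); z points along the fingers, y is the direction in which the jaws open and shut (so a half turn about z gives the same grasp; the last joint's range is limited). The gripper opens to 88 mm and grips with 3 to 60 N. Pads are 19 mm wide; open, the fingers measure 130 mm over their backs; the gripper's body (78 mm by 193 mm) begins 47 mm behind the grasp point.
Start: joints at [85.835, 20.546, 0.682, 0, -70.136, -16.507], TCP at [0.238, 0.632, 0.246] pointing down, gripper open.
Joint ranges: [-176.03, 176.03], [-82.01, 121.73], [-58.28, 71.71], [-173.87, 95.51], [-174.79, -0.11], [-173.66, 173.66]. Speed limits (degrees/s): [136.94, 136.94, 172.46, 180, 180, 180].

### API

Orientations are given as [roll, pitch, yaw] about the fixed x, y, z axes, in that order (R = Rz(yaw) Ry(pitch) Rx(roll)).
In Python, from plant import r, capture, workorder, spotter gives the robot as it stands.
- The arm moves only by the tool step_arm, never from a script. Its argument "motion" is a list of rows, each a list of 5 numbers: the finger opening in m, from 0 to 0.0876, then the shift along the tool's x, y, z in m, then the turn about the tool's z in rad. In form: [[grip, dx, dy, dz, roll], ...]. A call has 1 to 5 rows; each row is the pose to reach, as a shift and turn from the pose commanded when the call began, along the tool's axes at that moment; what a row does not reach only later rows make up. A row lasts 1/8 s, in which the tool goes at most 62.5 mm and 10.7 degrees, less where a joint would pass 70% of its speed; a pose out of reach is approached as far as the arm can. A call with a gripper value outside its range is refused whole. The fingers move at their own pace and stop on an object; "newtons" is the grip in N (left out, the last holds). Time passes only in rows, so rows that repeat a pose let the fingers close. It gives the time, the measured TCP pose, the force and the opening at its end, in the units of the state.
- r.get_state(): the state, without advancing time (a new reading comes with each control period).
- capture(name): name is "side" or "top" or "wrist"; returns a dict with "image" (420x560x3 uint8, red, green, blue), "z_map" (420x560 float32, m along the optical axis (not along the pixel's ray), 0 where there is no reading), "fx", "fy", "cx", "cy" (pixels), "pose" (4x4, takes a point from camera to world coordinates). Camera axes: x right, y down, z forward; pixel columns grow to the right and rows downward; lengths in m; the calibration is good to about 2 mm. A picture is of the moment at which its call begins.
- workorder.close_job(): hands the job in, once; it reports no verdict.
Trained networks look in the newest picture that a camera, given by its name, has taken for a name from the list of things; names that differ only in an ending like _2 or _b are one class to them, and where a whole thing is asked for, a point or a joint stands for the part that bears it (a point fixed in the world has none). Each returns a list of dicts, best first, with "p" (0 to 1); they miss things now and then, are a little off and sometimes report something else, mostly with a low value. They report only what shows in the picture. A call takes as long as a camera call. They do not tell look-alikes from the thing itself.
- spotter.regions_of(camera, label): "mask" (420x560 bool, what is visible of it).
- spotter.tip_of(camera, label): "location" ([x, y, z] in m, in world coordinates, good to about 4 mm: a listed point, or the origin of a listed thing).
The state is a dict: "time_s": time; "joints": joint angles; "qd": joint speeds; "joint_torque": joint torques, N m; "tcp_pos": TCP position; "eef_rot": TCP orientation; "contact_force": force on the tool from outside, world axes, zero at the start; "moment": the same for the moment, N m; "gripper_width": finger opening in m.
Only numpy, scipy, OpenCV 4.12 (cv2) and the standard library are available. Lean on these libraries where they do the work, as an engineer would, in place of code of your own. Each camera call takes 0.05 s, during which the arm holds its last target.

## Working session

There is one attempt and no reset: what is moved stays moved. The work goes in short steps, Python scripts to look and compute and a tool call to move; the robot and the scene stay as the last step left them, time stands still between calls to the robot, and variables do not carry over. Pictures are saved under pics/ and viewed, and the job is handed in when it is done.

Besides the shell and the picture viewer there is one more tool, called after "Call:" as name(argument=value, ...), one argument or row to a line, values as JSON. step_arm: Moves the arm, as the interface text tells. Its arguments: {"type":"object","properties":{"motion":{"type":"array","items":{"type":"array","items":{"type":"number"}}},"newtons":{"type":"number"}},"required":["motion"]}

```bash
ls; mkdir -p pics; python3 - <<'E'
from plant import r,capture,workorder,spotter
import cv2,numpy as np
s=r.get_state()
print({k:np.round(v,3) if not isinstance(v,dict) else v for k,v in s.items()})
for n in ["side","top"]:
    c=capture(n); cv2.imwrite(f"pics/{n}0.png",c["image"][:,:,::-1])
    print(n,c["fx"],c["fy"],c["cx"],c["cy"],np.round(c["pose"],4).tolist())
E
```

```text
pics
{'time_s': np.float64(0.0), 'joints': array([ 8.5833e+01,  2.0594e+01,  6.3500e-01, -2.2000e-02, -7.0135e+01,
       -1.6506e+01]), 'qd': array([-0.028,  0.055,  0.006,  0.081,  0.043,  0.012]), 'joint_torque': array([ 1.0000e-03, -5.8271e+01,  2.9305e+01,  6.9970e+00,  7.0000e-03,
       -0.0000e+00]), 'tcp_pos': array([0.238, 0.631, 0.245]), 'eef_rot': array([ 1.79904e+02, -7.00000e-03, -2.06810e+01]), 'contact_force': array([-0.075,  0.374, -0.182]), 'moment': array([-0.039,  0.007, -0.018]), 'gripper_width': np.float64(0.088)}
side 380.515107502521 380.515107502521 280.93756152741685 211.02777901034176 [[-0.8137, -0.4252, 0.3963, 0.1261], [-0.5812, 0.5838, -0.567, 0.5175], [0.0097, -0.6917, -0.7221, 0.729], [0.0, 0.0, 0.0, 1.0]]
top 465.7436340965842 465.7436340965842 284.76386445290535 202.02473545851706 [[0.0153, -0.9923, 0.1232, 0.3387], [-0.9998, -0.014, 0.0119, -0.0165], [-0.0101, -0.1233, -0.9923, 1.3992], [0.0, 0.0, 0.0, 1.0]]
```

View pics/side0.png

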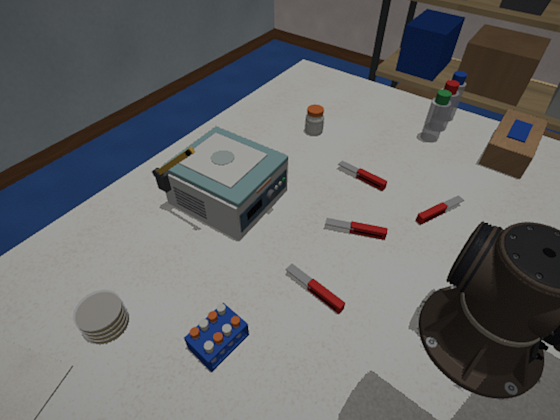

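View pics/top0.png

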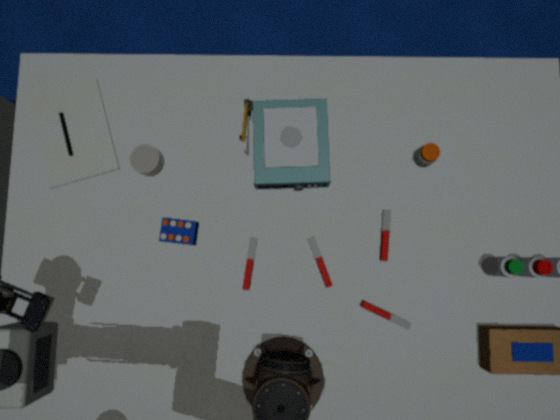

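Look-alikes, top image (handle pixels): A (250,270), B (322,270), C (385,245), D (374,310). I'll measure each one's distance from the base.

```bash
cat > h.py <<'E'
from plant import r,capture,workorder,spotter
import cv2,numpy as np
def pts(c,m=None):
    z=c["z_map"]; v,u=np.nonzero((z>0)&(m if m is not None else True))
    d=z[v,u]; P=np.c_[(u-c["cx"])/c["fx"]*d,(v-c["cy"])/c["fy"]*d,d]
    return P@c["pose"][:3,:3].T+c["pose"][:3,3],u,v
def red(c):
    h=cv2.cvtColor(c["image"],cv2.COLOR_RGB2HSV)
    return ((h[...,0]<6)|(h[...,0]>172))&(h[...,1]>150)&(h[...,2]>60)
def px(c,X):
    X=np.asarray(X); p=(X-c["pose"][:3,3])@c["pose"][:3,:3]
    return p[...,0]/p[...,2]*c["fx"]+c["cx"],p[...,1]/p[...,2]*c["fy"]+c["cy"]
E
python3 - <<'E'
from h import *
for n in ["top","side"]:
    c=capture(n); m=red(c)
    k,l,st,ce=cv2.connectedComponentsWithStats(m.astype(np.uint8))
    for i in range(1,k):
        if st[i,4]>40:
            P,_,_=pts(c,l==i); P=P[(P[:,2]>-.01)&(P[:,2]<.05)]
            if len(P)<20: continue
            q=P[P[:,2]>np.percentile(P[:,2],60)-.004]
            (cx,cy),wh,a=cv2.minAreaRect((q[:,:2]*1000).astype(np.float32))
            print(n,ce[i].round(),st[i,4],"centre",round(cx),round(cy),"dist",round(np.hypot(cx,cy)),np.round(wh),round(a,1),"z",np.percentile(P[:,2],[5,50,95]).round(3))
    for lab in ["opener","opener_tip","slot","lid_lip","mark_tip","centrifuge","lid","mark","rack","jar","dishes"]:
        try: print(n,lab,[(round(d["p"],2),np.round(d["location"],3).tolist()) for d in spotter.tip_of(n,lab)][:6])
        except Exception as e: print(lab,repr(e))
c=capture("top"); cv2.imwrite("pics/crop.png",cv2.resize(c["image"][190:340,220:430,::-1],None,fx=3.5,fy=3.5,interpolation=2))
cv2.imwrite("pics/cent.png",cv2.resize(c["image"][80:210,220:350,::-1],None,fx=4,fy=4,interpolation=2))
E
```

```text
top [384. 245.] 179 centre 387 -293 dist 485 [18. 83.] 84.8 z [0.024 0.027 0.033]
top [324. 272.] 158 centre 306 -116 dist 327 [83. 16.] 21.2 z [0.024 0.028 0.033]
top [248. 274.] 160 centre 296 105 dist 314 [16. 81.] 82.0 z [0.023 0.028 0.032]
top [375. 310.] 171 centre 200 -266 dist 333 [88. 15.] 64.6 z [0.023 0.028 0.033]
top opener [(0.79, [0.309, -0.115, -0.001]), (0.78, [0.197, -0.266, -0.001]), (0.76, [0.384, -0.293, 0.001]), (0.75, [0.296, 0.108, -0.001])]
top opener_tip [(0.65, [0.493, -0.307, 0.023]), (0.65, [0.402, 0.091, 0.021]), (0.64, [0.407, -0.076, 0.021]), (0.6, [0.158, -0.36, 0.018]), (0.47, [0.421, 0.312, -0.0])]
top slot [(0.63, [0.555, -0.024, 0.109])]
top lid_lip [(0.92, [0.549, -0.018, 0.115])]
top mark_tip [(0.55, [0.636, 0.105, 0.243])]
top centrifuge [(0.69, [0.493, -0.305, 0.02])]
lid ValueError('it knows: centrifuge, dishes, jar, lid_lip, mark_tip, opener, opener_tip, rack, slot')
mark ValueError('it knows: centrifuge, dishes, jar, lid_lip, mark_tip, opener, opener_tip, rack, slot')
top rack [(0.18, [0.495, -0.303, 0.021])]
top jar [(0.86, [0.658, -0.417, 
[... 480 characters left out ...]
6, -0.002]), (0.64, [0.677, -0.015, 0.0]), (0.61, [0.385, -0.291, -0.0])]
side opener_tip [(0.96, [0.492, -0.305, 0.017]), (0.78, [0.402, 0.093, 0.017]), (0.7, [0.154, -0.365, 0.021])]
side slot [(0.98, [0.554, -0.021, 0.108])]
side lid_lip [(0.92, [0.551, -0.019, 0.112])]
side mark_tip [(0.7, [0.635, 0.105, 0.241]), (0.15, [0.674, -0.014, 0.001])]
side centrifuge []
lid ValueError('it knows: centrifuge, dishes, jar, lid_lip, mark_tip, opener, opener_tip, rack, slot')
mark ValueError('it knows: centrifuge, dishes, jar, lid_lip, mark_tip, opener, opener_tip, rack, slot')
side rack [(0.91, [0.415, 0.31, -0.004])]
side jar [(0.85, [0.653, -0.419, 0.0])]
side dishes [(0.92, [0.634, 0.416, 0.0])]
```

View pics/crop.png

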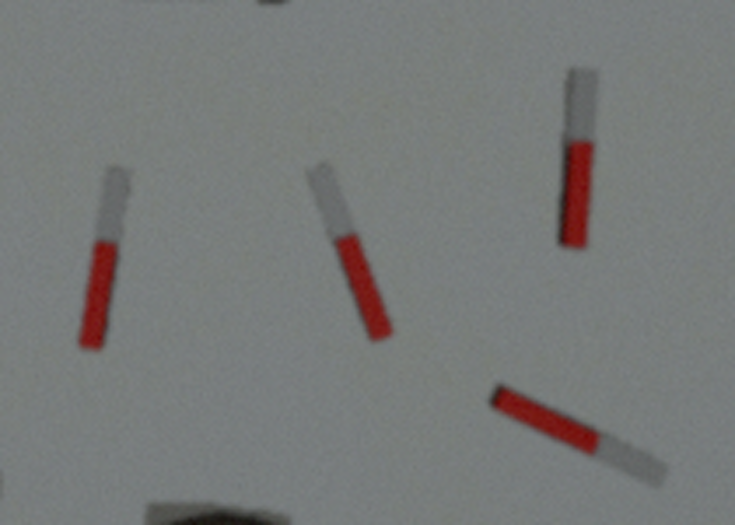

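View pics/cent.png

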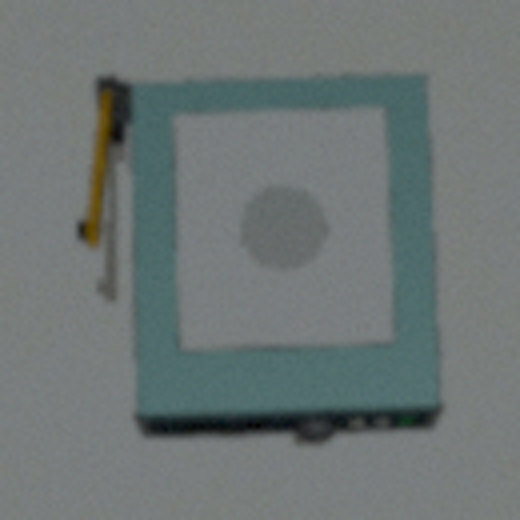

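Chosen: C at top pixel (384,245), 485 mm from the base; the other three are 314 to 333 mm away. The crop confirms it: red handle, grey blade pointing away (+x). Next I fit the lid's pose and the angle arm's angle.

```bash
python3 - <<'E'
from h import *
for n in ["top","side"]:
    c=capture(n); P,u,v=pts(c)
    s=(abs(P[:,0]-.66)<.2)&(abs(P[:,1])<.2)&(P[:,2]>.118)&(P[:,2]<.14)
    hs=cv2.cvtColor(c["image"],cv2.COLOR_RGB2HSV)
    m=np.zeros(c["z_map"].shape,np.uint8); m[v[s],u[s]]=1
    m=cv2.morphologyEx(m,cv2.MORPH_OPEN,np.ones((7,7)))
    k,l,st,ce=cv2.connectedComponentsWithStats(m); i=1+st[1:,4].argmax()
    Q,_,_=pts(c,l==i)
    (cx,cy),wh,a=cv2.minAreaRect((Q[:,:2]*1000).astype(np.float32)); print(n,cx,cy,wh,a,np.median(Q[:,2]))
    print(np.round(cv2.boxPoints(((cx,cy),wh,a))))
    # yellow arm
    h=hs; y=(h[...,0]>15)&(h[...,0]<32)&(h[...,1]>120)&(h[...,2]>60)
    Y,_,_=pts(c,y); Y=Y[(abs(Y[:,0]-.68)<.15)&(abs(Y[:,1]-.1)<.06)&(Y[:,2]>.08)]
    print(len(Y),Y.min(0).round(3),Y.max(0).round(3))
    d=Y-Y.mean(0); w=np.linalg.svd(d,full_matrices=False)[2][0]; print("arm dir",w, np.arctan2(abs(w[2]),np.hypot(w[0],w[1])), Y.mean(0))
E
```

```text
top 669.3156127929688 -13.862174987792969 (241.5144805908203, 210.241455078125) 2.5271925926208496 0.13146759822368415
[[ 544.   86.]
 [ 553. -124.]
 [ 795. -114.]
 [ 785.   96.]]
102 [0.637 0.103 0.126] [0.778 0.115 0.257]
arm dir [-0.72913164 -0.02716918  0.68383396] 0.7530043893979701 [0.70401869 0.10834774 0.19666103]
side 669.5420532226562 -12.491378784179688 (243.43890380859375, 212.45657348632812) 2.470723867416382 0.13131010362121054
[[ 543.   88.]
 [ 553. -124.]
 [ 796. -113.]
 [ 787.   99.]]
208 [0.635 0.103 0.127] [0.771 0.118 0.254]
arm dir [ 0.73235539  0.0418612  -0.67963462] 0.7472644260233094 [0.70163401 0.11338874 0.19226522]
```

```bash
cat >> h.py <<'E'
def go(x,y,z,yaw):
    s=r.get_state(); p=s["tcp_pos"]; a=np.radians(s["eef_rot"][2]); d=np.array([x,y,z])-p
    t=(np.radians(yaw)-a+np.pi)%(2*np.pi)-np.pi
    print("shift",np.round([d[0]*np.cos(a)+d[1]*np.sin(a),d[0]*np.sin(a)-d[1]*np.cos(a),-d[2]],4),"roll",round(-t,3),"| tcp",np.round(p,4),"rot",np.round(s["eef_rot"],2),"t",round(float(s["time_s"]),2),"F",np.round(s["contact_force"],2),"w",round(float(s["gripper_width"]),4),"j",np.round(s["joints"],0))
E
python3 -c "
from h import *
go(.45,.17,.25,-20.7);go(.45,.17,.25,-5.5)"
```

```text
shift [ 0.361   0.357  -0.0044] roll 0.0 | tcp [0.2383 0.6315 0.2456] rot [180.    -0.   -20.67] t 1.25 F [0.33 0.48 0.2 ] w 0.0874 j [ 86.  21.   1.   0. -70. -17.]
shift [ 0.361   0.357  -0.0044] roll -0.265 | tcp [0.2383 0.6315 0.2456] rot [180.    -0.   -20.67] t 1.25 F [0.33 0.48 0.2 ] w 0.0874 j [ 86.  21.   1.   0. -70. -17.]
```

Call:
step_arm(
  motion=[
    [0.087,0.04,0.04,0,0],
    [0.087,0.08,0.08,0,0],
    [0.087,0.12,0.12,0,-0.09],
    [0.087,0.16,0.16,0,-0.18],
    [0.087,0.2,0.2,0,-0.265],
  ],
  newtons=50,
)

```text
time_s: 1.88
tcp_pos: [0.3553, 0.3721, 0.2459]
eef_rot: [-180.0, -0.0, -5.3]
contact_force: [0.8, 1.3, -0.1]
gripper_width: 0.0871
```

```bash
python3 -c "
from h import *
go(.45,.12,.25,-5.5);go(.408,-.295,.2,-5.5)"
```

```text
shift [ 0.1176  0.2423 -0.0041] roll 0.003 | tcp [0.3553 0.3721 0.2459] rot [-1.7996e+02 -2.0000e-02 -5.3000e+00] t 1.88 F [ 0.84  1.34 -0.08] w 0.0871 j [ 68.   5. -19.   0. -65.  16.]
shift [0.1141 0.6594 0.0459] roll 0.003 | tcp [0.3553 0.3721 0.2459] rot [-1.7996e+02 -2.0000e-02 -5.3000e+00] t 1.88 F [ 0.84  1.34 -0.08] w 0.0871 j [ 68.   5. -19.   0. -65.  16.]
```

Call:
step_arm(
  motion=[
    [0.087,0.03,0.05,0,0],
    [0.087,0.06,0.1,0,0],
    [0.087,0.09,0.15,0,0],
    [0.087,0.11,0.21,0,0],
    [0.087,0.12,0.27,0,0],
  ],
)

```text
time_s: 2.5
tcp_pos: [0.4488, 0.0917, 0.2457]
eef_rot: [-180.0, -0.0, -5.5]
contact_force: [0.2, 1.0, -1.0]
gripper_width: 0.0865
```

Call:
step_arm(
  motion=[
    [0.087,0,0.06,0,0],
    [0.087,0,0.12,0.01,0],
    [0.087,0,0.18,0.02,0],
    [0.087,0,0.24,0.03,0],
    [0.087,0,0.3,0.045,0],
  ],
)

```text
time_s: 3.12
tcp_pos: [0.4198, -0.207, 0.2011]
eef_rot: [180.0, -0.1, -5.5]
contact_force: [1.9, 0.1, 0.2]
gripper_width: 0.087
```

```bash
python3 -c "
from h import *
go(.408,-.295,.15,-5.5)"
```

```text
shift [-0.0033  0.0887  0.0511] roll 0.001 | tcp [ 0.4198 -0.207   0.2011] rot [ 1.7999e+02 -1.4000e-01 -5.4600e+00] t 3.12 F [1.88 0.08 0.2 ] w 0.087 j [ -2.   3. -28.   0. -59.  87.]
```

Call:
step_arm(
  motion=[
    [0.087,-0.002,0.045,0.02,0],
    [0.087,-0.003,0.089,0.05,0],
    [0.087,-0.003,0.089,0.05,0],
    [0.087,-0.003,0.089,0.05,0],
  ],
)

```text
time_s: 3.62
tcp_pos: [0.4083, -0.2935, 0.1508]
eef_rot: [180.0, -0.0, -5.5]
contact_force: [0.4, -0.0, -0.3]
gripper_width: 0.087
```

```bash
python3 - <<'E'
from h import *
c=capture("wrist"); cv2.imwrite("pics/w1.png",c["image"][:,:,::-1])
m=red(c); P,u,v=pts(c,m); q=P[(P[:,2]>.015)&(P[:,2]<.035)&(abs(P[:,1]+.293)<.04)]
rr=cv2.minAreaRect((q[:,:2]*1000).astype(np.float32)); print(rr, np.percentile(q[:,2],[5,50,95]))
print([(round(d["p"],2),np.round(d["location"],4)) for d in spotter.tip_of("wrist","opener_tip")+spotter.tip_of("wrist","opener")])
go(.408,-.295,.02,-5.5)
E
```

```text
((395.4172058105469, -295.2276306152344), (17.799945831298828, 70.49811553955078), 85.01651000976562) [0.02742781 0.02880146 0.02992108]
[(0.76, array([ 0.4947, -0.3035,  0.022 ])), (0.66, array([ 0.3846, -0.2957, -0.0005]))]
shift [-0.0008  0.0024  0.1316] roll 0.002 | tcp [ 0.4091 -0.2927  0.1516] rot [ 1.7998e+02 -1.1000e-01 -5.4000e+00] t 3.77 F [-0.42  0.38 -0.74] w 0.0868 j [-13.   9. -28.   0. -52.  98.]
```

View pics/w1.png

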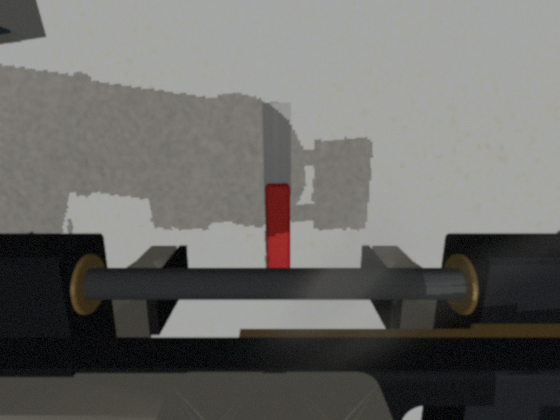

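The wrist view shows the handle centred between the fingers (red at column 278, fingers at about 150 and 388), with the blade pointing up. I'll go down and grip.

Call:
step_arm(
  motion=[
    [0.087,0,0.003,0.05,0],
    [0.087,0,0.003,0.09,0],
    [0.087,0,0.003,0.12,0],
    [0.087,0,0.003,0.127,0],
    [0.087,0,0.003,0.127,0],
  ],
)

```text
time_s: 4.4
tcp_pos: [0.4088, -0.2961, 0.0243]
eef_rot: [180.0, -0.0, -5.4]
contact_force: [-0.3, 0.2, 0.1]
gripper_width: 0.087
```

Call:
step_arm(
  motion=[
    [0.015,0,0,0,0],
    [0.015,0,0,0,0],
    [0.015,0,0,0,0],
    [0.015,0,0,0,0],
    [0.01,0,0,0,0],
  ],
  newtons=60,
)

```text
time_s: 5.03
tcp_pos: [0.408, -0.2964, 0.0236]
eef_rot: [180.0, -0.0, -5.5]
contact_force: [-1.1, -0.5, 0.1]
gripper_width: 0.0423
```

Call:
step_arm(
  motion=[
    [0.01,0,0,0,0],
    [0.01,0,0,0,0],
  ],
)

```text
time_s: 5.28
tcp_pos: [0.4079, -0.2964, 0.0235]
eef_rot: [-180.0, 0.0, -5.5]
contact_force: [-0.4, 0.2, -0.8]
gripper_width: 0.0229
```

Call:
step_arm(
  motion=[
    [0.01,0,0,0,0],
    [0.01,0,0,0,0],
    [0.01,0,0,0,0],
  ],
)

```text
time_s: 5.65
tcp_pos: [0.4079, -0.2964, 0.0235]
eef_rot: [-180.0, 0.0, -5.5]
contact_force: [0.4, -0.0, -0.9]
gripper_width: 0.0195
```

Call:
step_arm(
  motion=[
    [0.01,0,0,-0.02,0],
    [0.01,0,0,-0.05,0],
    [0.01,0,0,-0.09,0],
    [0.01,0,0,-0.1,0],
    [0.01,0,0,-0.1,0],
  ],
)

```text
time_s: 6.28
tcp_pos: [0.4081, -0.2963, 0.1239]
eef_rot: [-180.0, -0.1, -5.5]
contact_force: [-0.4, 0.7, -0.8]
gripper_width: 0.0197
```

```bash
python3 - <<'E'
from h import *
go(.41,-.05,.2,2.5)
for n in ["wrist","side"]:
    c=capture(n); cv2.imwrite(f"pics/{n}2.png",c["image"][:,:,::-1])
    print(n,[(round(d["p"],2),np.round(d["location"],4).tolist()) for d in spotter.tip_of(n,"opener_tip")])
E
```

```text
shift [-0.0217 -0.2454 -0.0761] roll -0.14 | tcp [ 0.4081 -0.2963  0.1239] rot [-1.8e+02 -8.0e-02 -5.5e+00] t 6.28 F [-0.43  0.74 -0.77] w 0.0197 j [-14.  11. -30.  -0. -49.  98.]
wrist [(0.91, [0.4944, -0.3004, 0.1203])]
side [(0.78, [0.4023, -0.0754, 0.0147]), (0.74, [0.4072, 0.0912, 0.0175]), (0.31, [0.634, 0.1035, 0.2427])]
```

View pics/wrist2.png

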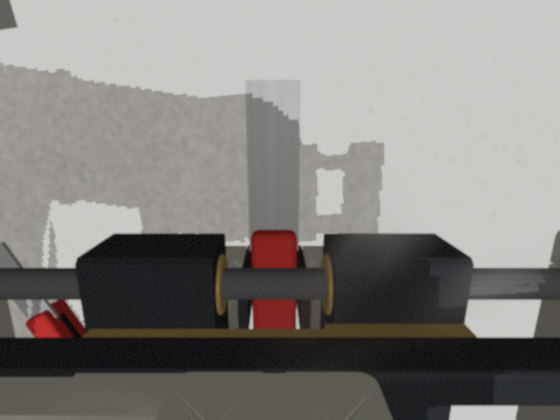

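View pics/side2.png

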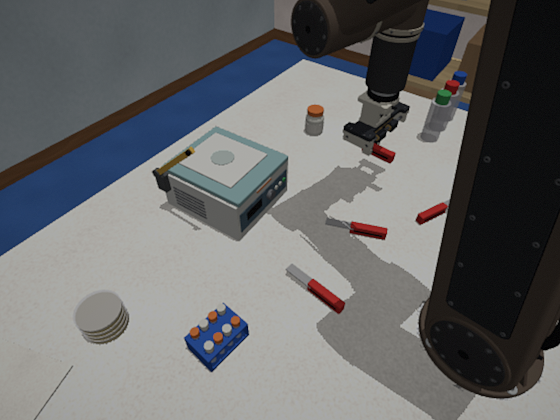

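The wrist view shows the opener held with the blade straight ahead, its end at about (273,80). I'll measure the blade in tool coordinates.

```bash
cat >> h.py <<'E'
def blade():
    """blade points in tool frame: x ahead, y(tool), z(down)"""
    c=capture("wrist"); P,u,v=pts(c); s=r.get_state(); a=np.radians(s["eef_rot"][2]); d=P-s["tcp_pos"]
    X=d[:,0]*np.cos(a)+d[:,1]*np.sin(a); Y=d[:,0]*np.sin(a)-d[:,1]*np.cos(a); Z=-d[:,2]
    m=(X>.03)&(X<.11)&(abs(Y)<.025)&(abs(Z)<.03)
    X,Y,Z=X[m],Y[m],Z[m]
    f=np.polyfit(X,Z,1); fy=np.polyfit(X,Y,1)
    print("blade n",len(X),"end x",np.percentile(X,[97,99.5]).round(4),"z top at .04,.08",np.polyval(f,[.04,.08]).round(4),"y at .04,.08",np.polyval(fy,[.04,.08]).round(4),"yspan",np.percentile(Y,[2,98]).round(4))
E
python3 - <<'E'
from h import *
blade()
E
```

```text
blade n 7037 end x [0.0831 0.0843] z top at .04,.08 [0.0023 0.0024] y at .04,.08 [-0.0001 -0.0004] yspan [-0.0108  0.0103]
```

Call:
step_arm(
  motion=[
    [0.01,0,-0.04,-0.02,-0.02],
    [0.01,-0.005,-0.09,-0.04,-0.06],
    [0.01,-0.008,-0.15,-0.04,-0.1],
    [0.01,-0.008,-0.21,-0.04,-0.14],
    [0.01,-0.008,-0.265,-0.04,-0.14],
  ],
)

```text
time_s: 7.15
tcp_pos: [0.425, -0.03, 0.1633]
eef_rot: [180.0, 0.0, 2.6]
contact_force: [2.2, -0.5, -0.3]
gripper_width: 0.0196
```

Call:
step_arm(
  motion=[
    [0.01,0,0,0,0],
    [0.01,0,0,0,0],
  ],
)

```text
time_s: 7.4
tcp_pos: [0.425, -0.0317, 0.163]
eef_rot: [180.0, 0.1, 2.6]
contact_force: [0.1, -0.5, -0.8]
gripper_width: 0.0194
```

```bash
python3 - <<'E'
from h import *
go(.4253,-.0257,.1143,2.5)
for n in ["wrist"]:
    c=capture(n); cv2.imwrite(f"pics/{n}3.png",c["image"][:,:,::-1])
    for l in ["opener_tip","slot","lid_lip"]: print(n,l,[(round(d["p"],2),np.round(d["location"],4).tolist()) for d in spotter.tip_of(n,l)])
    P,u,v=pts(c); s=(P[:,2]>.122)&(P[:,2]<.14)&(P[:,0]>.52)&(abs(P[:,1]+.02)<.09)
    Q=P[s]; e=[]
    for y in np.arange(-.1,.06,.01):
        q=Q[(abs(Q[:,1]-y)<.005)]
        if len(q)>20: e.append((y,np.percentile(q[:,0],1)))
    e=np.array(e); print(np.round(e,4).tolist()); print(np.degrees(np.polyfit(e[:,0],e[:,1],1)[0]),np.median(Q[:,2]))
E
```

```text
shift [ 0.0006 -0.006   0.0487] roll 0.002 | tcp [ 0.425  -0.0317  0.163 ] rot [1.7998e+02 8.0000e-02 2.6100e+00] t 7.4 F [ 0.13 -0.46 -0.8 ] w 0.0194 j [ 22.   1. -36.  -0. -53.  70.]
wrist opener_tip [(0.73, [0.4013, -0.0781, 0.0214]), (0.68, [0.5125, -0.0309, 0.1624]), (0.55, [0.4032, 0.092, 0.0224])]
wrist slot []
wrist lid_lip [(0.6, [0.5512, -0.0161, 0.1136])]
[]Traceback (most recent call last):
  File "<stdin>", line 11, in <module>
IndexError: too many indices for array: array is 1-dimensional, but 2 were indexed
```

View pics/wrist3.png

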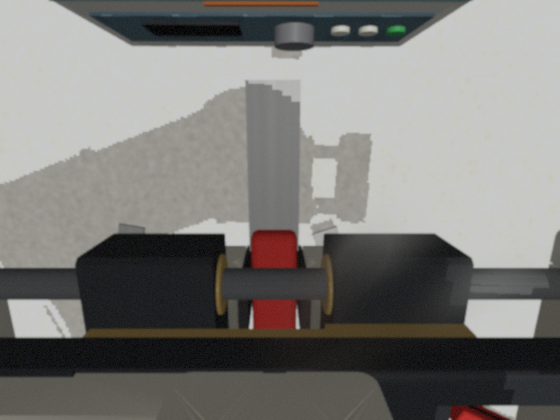

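In the wrist view the orange slot line spans columns 205–317 (centre 261) and the blade is at 273, so moving left is right. I'll descend to slot height.

Call:
step_arm(
  motion=[
    [0.01,0,-0.003,0.025,0],
    [0.01,0,-0.006,0.048,0],
    [0.01,0,-0.006,0.0485,0.002],
    [0.01,0,-0.006,0.0485,0.002],
  ],
)

```text
time_s: 8.1
tcp_pos: [0.4255, -0.0263, 0.1157]
eef_rot: [180.0, -0.0, 2.4]
contact_force: [-0.4, 0.6, -0.1]
gripper_width: 0.0194
```

```bash
python3 - <<'E'
from h import *
go(.4253,-.0257,.1143,2.5); blade()
for n in ["wrist","side"]:
    c=capture(n); cv2.imwrite(f"pics/{n}4.png",c["image"][:,:,::-1])
    if n=="side": cv2.imwrite("pics/side4c.png",cv2.resize(c["image"][110:260,150:350,::-1],None,fx=4,fy=4,interpolation=2))
    for l in ["opener_tip","slot","lid_lip"]: print(n,l,[(round(d["p"],2),np.round(d["location"],4).tolist()) for d in spotter.tip_of(n,l)])
E
```

```text
shift [-0.0002 -0.0006  0.0014] roll -0.002 | tcp [ 0.4255 -0.0263  0.1157] rot [ 1.7999e+02 -2.0000e-02  2.3700e+00] t 8.1 F [-0.36  0.56 -0.09] w 0.0194 j [ 23.   5. -40.   0. -46.  69.]
blade n 7028 end x [0.083  0.0841] z top at .04,.08 [0.0023 0.0023] y at .04,.08 [ 0.0001 -0.0001] yspan [-0.0106  0.0106]
wrist opener_tip [(0.89, [0.5121, -0.0227, 0.114])]
wrist slot []
wrist lid_lip []
side opener_tip [(0.95, [0.404, 0.0892, 0.0178]), (0.64, [0.4038, -0.0745, 0.0218]), (0.58, [0.1528, -0.364, 0.0209])]
side slot [(0.81, [0.5522, -0.0221, 0.107])]
side lid_lip [(0.72, [0.553, -0.0174, 0.1139])]
```

View pics/wrist4.png

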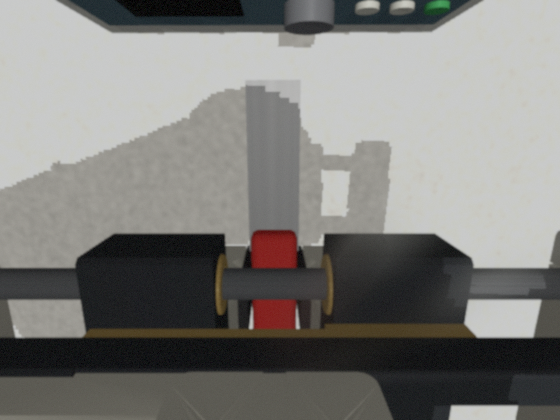

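View pics/side4c.png

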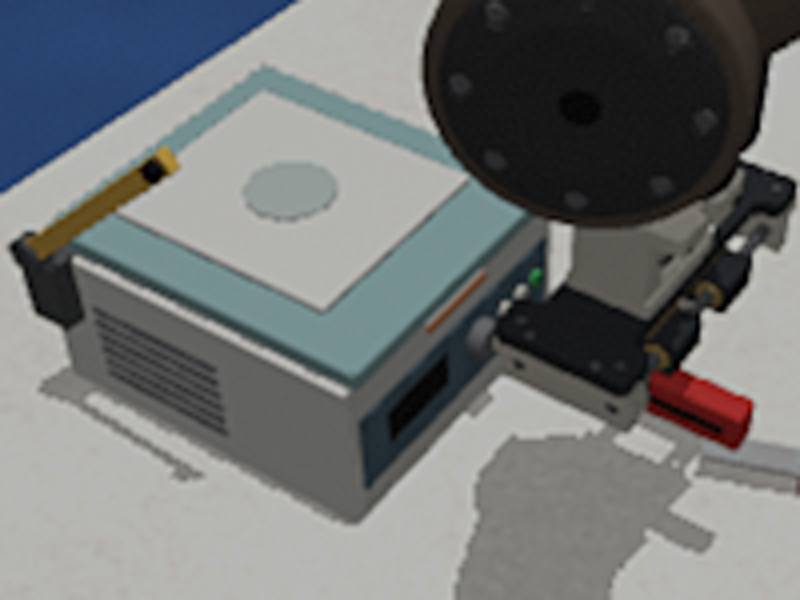

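Call:
step_arm(
  motion=[
    [0.01,0.01,-0.0005,0.0013,-0.002],
    [0.01,0.025,-0.0005,0.0013,-0.002],
    [0.01,0.035,-0.0005,0.0013,-0.002],
    [0.01,0.045,-0.0005,0.0013,-0.002],
    [0.01,0.05,-0.0005,0.0013,-0.002],
  ],
)

```text
time_s: 9.18
tcp_pos: [0.4757, -0.0232, 0.1135]
eef_rot: [180.0, 0.0, 2.5]
contact_force: [-0.5, -0.5, -0.9]
gripper_width: 0.0196
```

```bash
python3 - <<'E'
from h import *
go(.4898,-.023,.1145,2.5);blade()
E
```

```text
shift [ 0.0141  0.0004 -0.001 ] roll 0.0 | tcp [ 0.4757 -0.0232  0.1135] rot [1.7999e+02 2.0000e-02 2.5200e+00] t 9.18 F [-0.54 -0.52 -0.9 ] w 0.0196 j [ 21.  10. -34.   0. -46.  72.]
blade n 21167 end x [0.1051 0.1061] z top at .04,.08 [ 0.0031 -0.0111] y at .04,.08 [-0.0001 -0.0001] yspan [-0.0237  0.0236]
```

Call:
step_arm(
  motion=[
    [0.01,0.005,0,-0.001,0],
    [0.01,0.01,0,-0.001,0],
    [0.01,0.014,0,-0.001,0],
    [0.01,0.014,0,-0.001,0],
  ],
)

```text
time_s: 9.72
tcp_pos: [0.4892, -0.0226, 0.1148]
eef_rot: [-180.0, -0.0, 2.5]
contact_force: [-0.6, -0.7, -1.0]
gripper_width: 0.0196
```

```bash
python3 - <<'E'
from h import *
go(.4898,-.023,.1145,2.5)
for n in ["wrist","side"]:
    c=capture(n); cv2.imwrite(f"pics/{n}5.png",c["image"][:,:,::-1])
    if n=="side": cv2.imwrite("pics/side5c.png",cv2.resize(c["image"][110:260,150:350,::-1],None,fx=4,fy=4,interpolation=2))
E
```

```text
shift [0.0006 0.0005 0.0003] roll 0.001 | tcp [ 0.4892 -0.0226  0.1148] rot [-180.     -0.      2.53] t 9.72 F [-0.64 -0.69 -0.97] w 0.0196 j [ 20.  11. -32.  -0. -47.  72.]
```

View pics/wrist5.png

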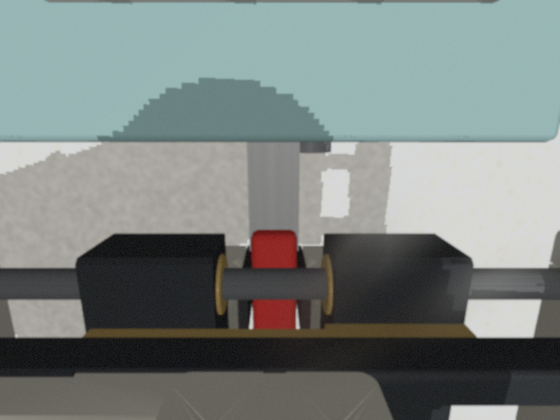

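View pics/side5c.png

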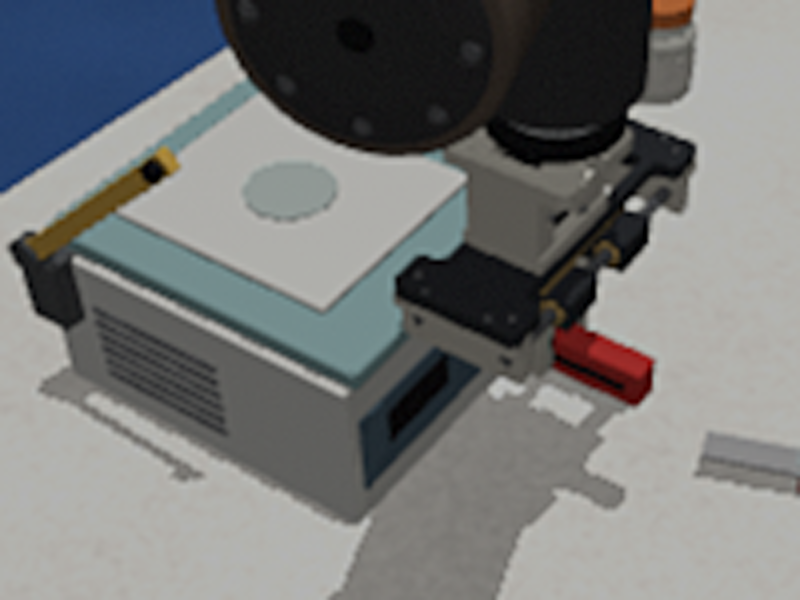

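The blade is about 20 mm into the slot (24 mm under the lip), and the lid is still shut. Now I'll lift along the lid's arc.

Call:
step_arm(
  motion=[
    [0.01,0,0,-0.005,0],
    [0.01,0.0002,0,-0.01,0],
    [0.01,0.0005,0,-0.016,0],
    [0.01,0.001,0,-0.024,0],
    [0.01,0.002,0,-0.032,0],
  ],
)

```text
time_s: 10.45
tcp_pos: [0.4909, -0.0226, 0.1474]
eef_rot: [-180.0, 0.0, 2.5]
contact_force: [-1.8, 0.2, -1.7]
gripper_width: 0.0194
```

```bash
cat >> h.py <<'E'
def lidang():
    c=capture("side"); P,u,v=pts(c); h=cv2.cvtColor(c["image"],cv2.COLOR_RGB2HSV)
    # lid frame coords about hinge
    a=np.radians(2.5); H=np.array([.779,-.0085,.115]); d=P-H
    X=-(d[:,0]*np.cos(a)+d[:,1]*np.sin(a)); Y=-d[:,0]*np.sin(a)+d[:,1]*np.cos(a); Z=d[:,2]
    hsv=h[v,u]; teal=(hsv[:,0]>78)&(hsv[:,0]<100)&(hsv[:,1]>40)
    m=teal&(abs(Y)<.1)&(X>.02)&(Z>-.0)&(X<.25)
    f=None; mm=m.copy()
    for _ in range(4):
        f=np.polyfit(X[mm],Z[mm],1); mm=m&(abs(Z-np.polyval(f,X))<.006)
    print("lid ang",round(float(np.arctan(f[0])),4),mm.sum(),"off",f[1].round(4))
    m=(hsv[:,0]>15)&(hsv[:,0]<32)&(hsv[:,1]>120)&(abs(Y-.125)<.03)&(X>.0)&(X<.2)&(Z>0)
    f=np.polyfit(X[m],Z[m],1); print("mark ang",round(float(np.arctan(f[0])),4),m.sum(),"end X,Z",X[m].max().round(4),Z[m].max().round(4))
    return c
E
python3 - <<'E'
from h import *
c=lidang(); cv2.imwrite("pics/side6c.png",cv2.resize(c["image"][80:260,120:350,::-1],None,fx=3.4,fy=3.3,interpolation=2))
go(.4898,-.023,.1145,2.5)
E
```

```text
lid ang 0.1401 1105 off 0.0141
mark ang 0.7442 221 end X,Z 0.1386 0.1387
shift [-0.002   0.0005  0.034 ] roll 0.001 | tcp [ 0.4917 -0.0224  0.1485] rot [-1.7999e+02 -1.0000e-01  2.5500e+00] t 10.5 F [-0.89 -0.99 -0.5 ] w 0.0199 j [ 20.   8. -30.   0. -52.  72.]
```

View pics/side6c.png

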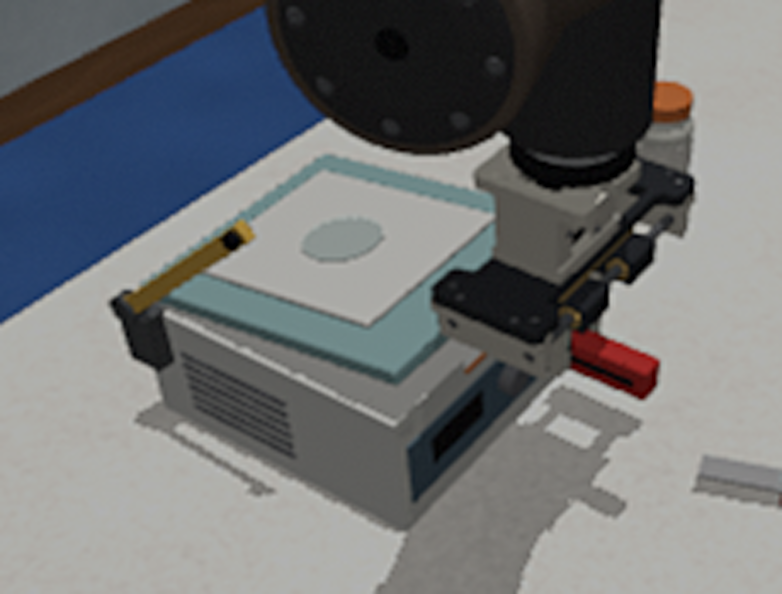

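```bash
python3 - <<'E'
from h import *
c=capture("wrist"); s=r.get_state(); print(np.round(c["pose"][:3,3]-s["tcp_pos"],3), np.round(c["pose"][:3,2],3))
cv2.imwrite("pics/wrist6.png",c["image"][:,:,::-1])
# side cam: body points ahead of tcp
c=capture("side"); P,u,v=pts(c); a=np.radians(2.5); d=P-s["tcp_pos"]
X=d[:,0]*np.cos(a)+d[:,1]*np.sin(a); Y=d[:,0]*np.sin(a)-d[:,1]*np.cos(a); Z=d[:,2]
for lo in np.arange(.02,.3,.02):
    m=(Z>lo)&(Z<lo+.02)&(abs(Y)<.11)&(abs(X)<.15); print(round(lo,2),m.sum(),np.percentile(X[m],[1,99]).round(3) if m.sum()>5 else "")
E
```

```text
[0.066 0.002 0.141] [-0.246 -0.01  -0.969]
0.02 7 [-0.013 -0.011]
0.04 304 [-0.04   0.036]
0.06 572 [-0.04   0.036]
0.08 1134 [-0.04   0.035]
0.1 244 [-0.025  0.02 ]
0.12 222 [-0.04   0.028]
0.14 658 [-0.04   0.036]
0.16 152 [-0.046  0.017]
0.18 385 [-0.047  0.011]
0.2 356 [-0.047 -0.001]
0.22 340 [-0.047 -0.008]
0.24 302 [-0.047 -0.018]
0.26 105 [-0.047 -0.029]
0.28 0
```

View pics/wrist6.png

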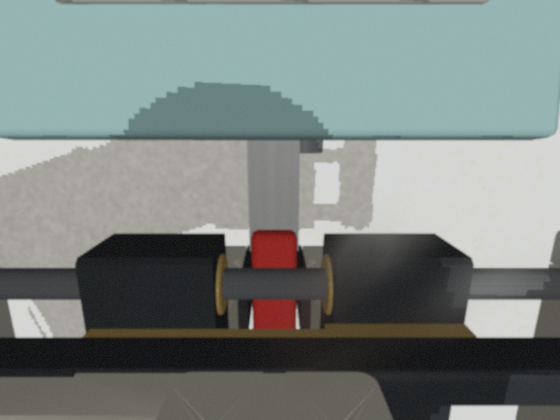

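Nothing on the gripper reaches more than 40 mm ahead of the TCP, and the lip is about 60 mm ahead. I'll keep lifting along the arc.

Call:
step_arm(
  motion=[
    [0.01,0.002,0,-0.01,0],
    [0.01,0.0045,0,-0.022,0],
    [0.01,0.008,0,-0.034,0],
    [0.01,0.012,0,-0.0455,0],
    [0.01,0.017,0,-0.057,0],
  ],
)

```text
time_s: 11.22
tcp_pos: [0.5083, -0.0218, 0.2047]
eef_rot: [-180.0, -0.0, 2.5]
contact_force: [-0.6, 0.3, -2.6]
gripper_width: 0.0191
```

```bash
python3 - <<'E'
from h import *
lidang()
c=capture("wrist");cv2.imwrite("pics/wrist7.png",c["image"][:,:,::-1])
go(.4898,-.023,.1145,2.5)
E
```

```text
lid ang 0.4259 544 off 0.0165
mark ang 0.7429 222 end X,Z 0.1381 0.1386
shift [-0.0196  0.0005  0.0908] roll 0.001 | tcp [ 0.5094 -0.0216  0.2053] rot [-1.7999e+02 -1.5000e-01  2.5400e+00] t 11.32 F [-0.25 -0.16 -1.74] w 0.0197 j [ 20.   7. -23.   0. -60.  73.]
```

View pics/wrist7.png

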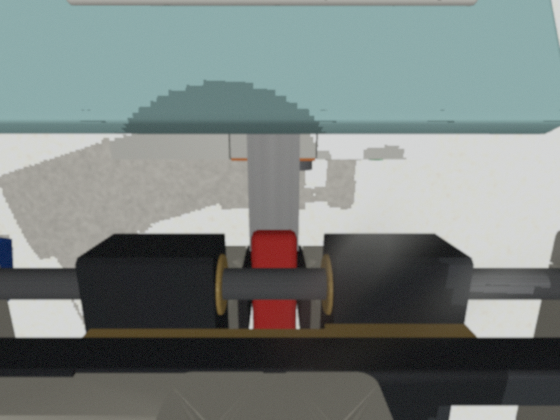

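Call:
step_arm(
  motion=[
    [0.01,0.006,0,-0.013,0],
    [0.01,0.0125,0,-0.0235,0],
    [0.01,0.0195,0,-0.0335,0],
    [0.01,0.027,0,-0.0435,0],
    [0.01,0.031,0,-0.048,0],
  ],
)

```text
time_s: 11.95
tcp_pos: [0.5398, -0.0203, 0.2526]
eef_rot: [-180.0, -0.1, 2.5]
contact_force: [-2.0, -0.4, -1.9]
gripper_width: 0.0195
```

Call:
step_arm(
  motion=[
    [0.01,0,0,0,0],
    [0.01,0,0,0,0],
  ],
)

```text
time_s: 12.2
tcp_pos: [0.5387, -0.0204, 0.2514]
eef_rot: [-180.0, 0.0, 2.5]
contact_force: [-1.1, -0.4, -1.4]
gripper_width: 0.0195
```

```bash
python3 - <<'E'
from h import *
c=lidang(); cv2.imwrite("pics/side8.png",cv2.resize(c["image"][40:260,100:370,::-1],None,fx=2.8,fy=2.7,interpolation=2))
c=capture("wrist");cv2.imwrite("pics/wrist8.png",c["image"][:,:,::-1])
go(.4898,-.023,.1145,2.5)
for n in ["side","top"]:
    capture(n)
    for l in ["lid_lip","mark_tip"]: print(n,l,[(round(d["p"],2),np.round(d["location"],4).tolist()) for d in spotter.tip_of(n,l)])
E
```

```text
lid ang 0.6677 119 off 0.0259
mark ang 0.7396 235 end X,Z 0.1396 0.1385
shift [-0.0489  0.0004  0.1369] roll 0.001 | tcp [ 0.5387 -0.0204  0.2514] rot [1.80e+02 3.00e-02 2.53e+00] t 12.3 F [-0.06 -0.52 -2.25] w 0.0197 j [ 19.   8. -16.  -0. -67.  74.]
side lid_lip []
side mark_tip [(0.63, [0.6341, 0.107, 0.2424])]
top lid_lip []
top mark_tip []
```

View pics/side8.png

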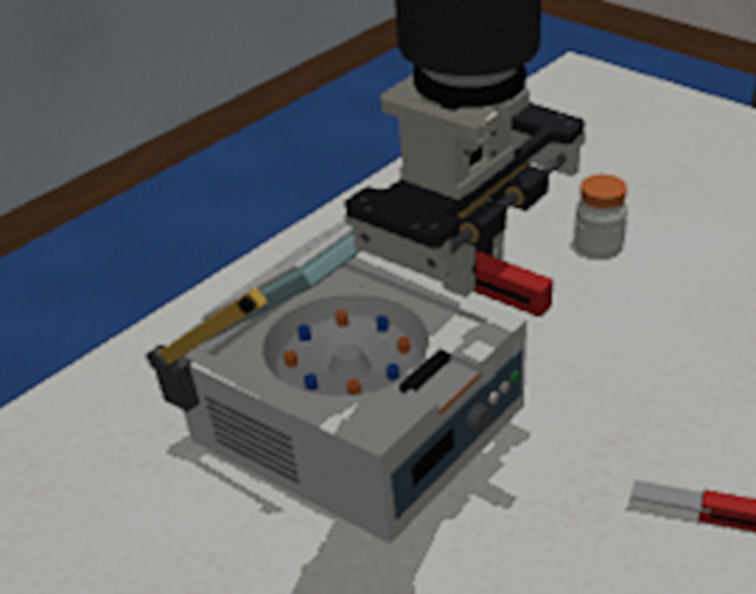

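View pics/wrist8.png

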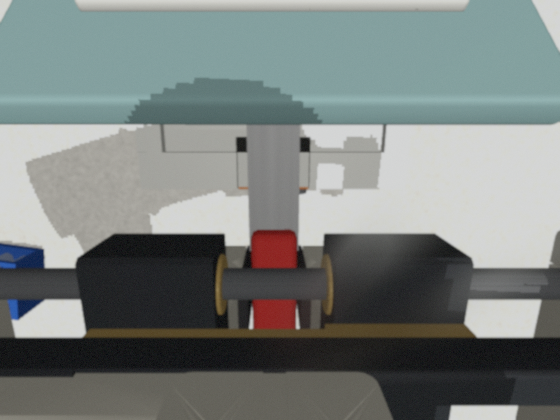

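```bash
cat >> h.py <<'E'
def lidw(show=True):
    for n in ["wrist","top"]:
        c=capture(n); P,u,v=pts(c); a=np.radians(2.5); d=P-np.array([.779,-.0085,.115])
        X=-(d[:,0]*np.cos(a)+d[:,1]*np.sin(a)); Y=-d[:,0]*np.sin(a)+d[:,1]*np.cos(a); Z=d[:,2]
        m0=(abs(Y)<.09)&(X>0)&(X<.2)&(Z>.01)&(abs(np.arctan2(Z,X)-.78)<.16)
        if m0.sum()<100: print(n,"few",m0.sum()); continue
        m=m0
        for _ in range(6):
            f=np.polyfit(X[m],Z[m],1); m=m0&(abs(Z-np.polyval(f,X))<.005)
        t=np.arctan(f[0]); print(n,"lid",round(float(t),4),m.sum(),"offset normal",round(float(f[1]*np.cos(t)),4),"(14 mm expected) X",X[m].min().round(3),X[m].max().round(3))
        h=cv2.cvtColor(c["image"],cv2.COLOR_RGB2HSV)[v,u]
        m=(h[:,0]>15)&(h[:,0]<32)&(h[:,1]>120)&(abs(Y-.125)<.03)&(X>.0)&(X<.2)&(Z>0)
        if m.sum()>30: f=np.polyfit(X[m],Z[m],1); t=np.arctan(f[0]);print(n,"mark",round(float(t),4),m.sum(),"off",round(float(f[1]*np.cos(t)),4))
E
python3 -c "
from h import *
lidw()"
```

```text
wrist lid 0.6502 56025 offset normal 0.0264 (14 mm expected) X 0.125 0.169
top lid 0.6958 225 offset normal 0.0157 (14 mm expected) X 0.034 0.169
top mark 0.7572 73 off 0.0118
```

Lid is at about 0.70 and the mark at about 0.747, so it needs roughly +0.045 rad.

Call:
step_arm(
  motion=[
    [0.01,0.003,0,-0.0035,0],
    [0.01,0.006,0,-0.007,0],
    [0.01,0.006,0,-0.007,0],
    [0.01,0.006,0,-0.007,0],
    [0.01,0.006,0,-0.007,0],
  ],
)

```text
time_s: 13.32
tcp_pos: [0.5449, -0.0201, 0.2587]
eef_rot: [-180.0, 0.0, 2.5]
contact_force: [0.3, -0.2, -2.3]
gripper_width: 0.0197
```

```bash
python3 - <<'E'
from h import *
go(.545,-.02,.258,2.5); lidw(); blade()
s=r.get_state(); p=s["tcp_pos"]; print("geom",np.arctan2(p[2]-.003-.115,.779-p[0]-.084))
for n in ["top","side","wrist"]:
    c=capture(n); cv2.imwrite(f"pics/{n}9.png",c["image"][:,:,::-1])
    if n!="wrist": cv2.imwrite(f"pics/{n}9c.png",cv2.resize((c["image"][80:230,220:350] if n=="top" else c["image"][60:240,120:300])[:,:,::-1],None,fx=4,fy=4,interpolation=2))
    if n!="wrist":
        for l in ["rack","jar","dishes","mark_tip"]: print(n,l,[(round(d["p"],2),np.round(d["location"],3).tolist()) for d in spotter.tip_of(n,l)])
go(.545,-.02,.258,2.5)
E
```

```text
shift [ 0.0002 -0.0001  0.0007] roll 0.001 | tcp [ 0.5449 -0.0201  0.2587] rot [-1.80e+02  1.00e-02  2.53e+00] t 13.32 F [ 0.34 -0.24 -2.25] w 0.0197 j [ 18.   8. -15.  -0. -68.  74.]
wrist lid 0.7066 55603 offset normal 0.0241 (14 mm expected) X 0.118 0.2
wrist mark 0.6471 192 off 0.0229
top lid 0.7497 122 offset normal 0.0139 (14 mm expected) X 0.039 0.161
top mark 0.7495 61 off 0.0123
blade n 20344 end x [0.1082 0.1098] z top at .04,.08 [-0.0069 -0.0089] y at .04,.08 [-0.0002 -0.    ] yspan [-0.0237  0.0238]
geom 0.7529392712637227
top rack [(0.55, [0.422, 0.309, 0.003])]
top jar [(0.79, [0.654, -0.42, 0.001]), (0.18, [0.633, 0.417, 0.004])]
top dishes [(0.71, [0.63, 0.414, 0.003])]
top mark_tip [(0.74, [0.523, -0.02, 0.235]), (0.58, [0.42, 0.311, -0.001])]
side rack [(0.58, [0.417, 0.312, -0.004])]
side jar [(0.81, [0.652, -0.419, -0.002])]
side dishes [(0.83, [0.63, 0.419, 0.004])]
side mark_tip [(0.52, [0.635, 0.106, 0.243])]
shift [ 0.0001 -0.0001  0.0007] roll 0.001 | tcp [ 0.5449 -0.0201  0.2587] rot [180.     0.     2.53] t 14.03 F [-2.01 -0.14 -1.32] w 0.0193 j [ 18.   8. -15.  -0. -68.  74.]
```

View pics/side9c.png

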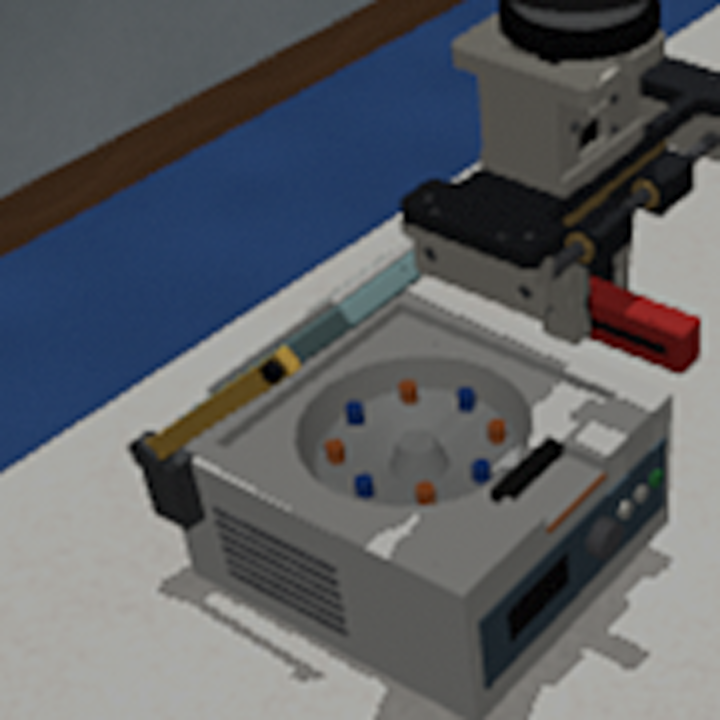

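View pics/wrist9.png

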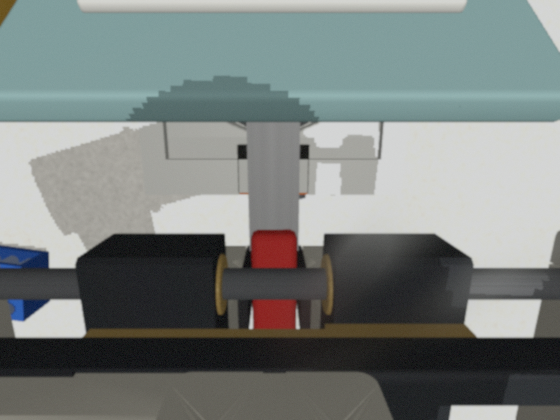

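View pics/top9c.png

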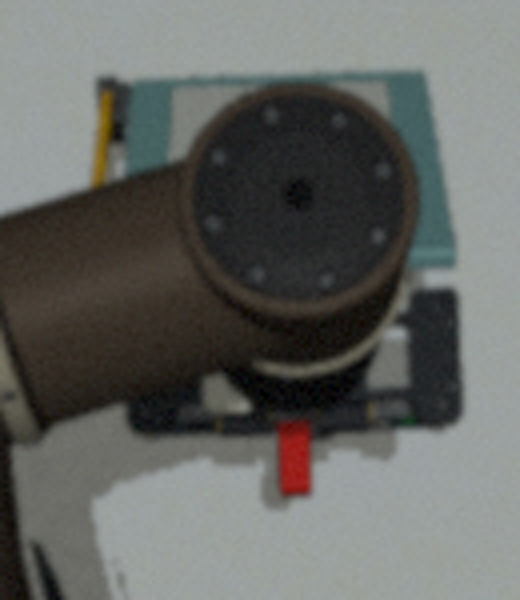

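In the side view the lid's side edge lines up with the yellow arm, from (150,445) through (290,360) to (415,265). Depth fits give lid 0.750 and mark 0.7495. The wrist view shows the lid resting on the blade, clear of the fingers. I'm handing in.

```bash
python3 -c "
from h import *
go(.545,-.02,.258,2.5); print(workorder.close_job())"
```

```text
shift [ 0.0001 -0.0001  0.0007] roll 0.001 | tcp [ 0.5449 -0.0201  0.2587] rot [180.     0.     2.53] t 14.03 F [-2.01 -0.14 -1.32] w 0.0193 j [ 18.   8. -15.  -0. -68.  74.]
the job is handed in; nothing more can be done
None
```

I picked up the red-handled opener farthest from the base and slid its blade about 20 mm into the slot with the lid still shut. I then levered the lid up along its arc and handed in at 14.0 s, still holding it on the blade. No verdict was reported.

**Checks that agreed**
- **Lid angle:** the top camera's depth fit gave 0.750 rad for the lid and 0.7495 for the yellow arm. The position of the blade tip gave 0.753 for the lid.
- **Grip:** the fingers stood at 19–20 mm, which is the handle's width, and the arm was not moving.
- **Load and contact:** the force reading was about 1.3–2.3 N downward, close to the lid's expected load. It is noisy by about 1 N. The pictures show the lid clear of the fingers and gripper body.
- **Surroundings:** the yellow arm's tip, rack, jar and dishes came out where they started, within the detector's accuracy. The largest difference was about 7 mm, for the rack in the top view.

**Checks that disagreed**
- The wrist camera's fit gave 0.707 rad for the lid and 0.647 for the yellow arm. I set it aside because it mixes in the lid's front edge and its offset was 24 mm instead of 14 mm.
- In the top view the detector marked a false yellow-arm tip on the gripper, since the arm hid the real one.
- The last blade-tilt measurement was not usable because the lid covered the blade.

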